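Vent a vacuum degassing pot and crack its stuck lid

ROBOT

A 6-joint arm with a two-finger parallel gripper is mounted at the origin on a cart in front of the work surface, level with it; the furniture and walls round the work are solid. World frame = base frame: x ahead of the robot, y to its left, z up, the work surface at z = 0. Lengths are in m, angles in rad, forces in N, time in s.
With the tool pointing down it reaches from about 0.225 to 0.875 m from the base axis. Payload 3.4 kg.
Tool frame: the origin (TCP) lies between the finger pads, 19 mm behind the fingertips; this is the grasp point; z points along the fingers, y is the line along which they close (so a half turn about z gives the same grasp; the last joint's range is limited). The gripper opens to 85 mm and grips with 20 to 120 N. Pads are 22 mm wide; open, the fingers measure 114 mm over their backs; the gripper's body (76 mm by 85 mm) begins 54 mm behind the grasp point. The pads swing forward as they close: fully open they stand 13 mm farther back than shut.
Start: joints at [-1.269, 0.276, 1.505, -0, 1.361, -0.121], TCP at [0.236, -0.524, 0.25] pointing down, gripper open.
Joint ranges: [-2.89, 2.89], [-0.75, 2.08], [0.22, 2.7], [-1.18, 4.32], [0.11, 2.71], [-2.7, 2.7]. Speed limits (rad/s): [2.57, 2.57, 3.14, 3.14, 3.14, 3.14].

INTERFACE

Orientations are given as a unit quaternion [w, x, y, z].
In Python, from rig import get_state, optics, sign_off gives the robot as it stands.
- The arm moves only by the tool send_rows, never from a script. Its argument "increments" is a list of rows, each an object with "gripper": the gripper's target within -1 to 1 (shut at 1, half-way at 0, fully open at -1); "linear": the shift along the world's x, y, z in m, a list of three; "delta_rot": the turn, a rotation vector about the world's x, y, z in rad, a list of three. In form: [{"gripper": gripper, "linear": [dx, dy, dz], "delta_rot": [rx, ry, rz]}, ...]. A call has 1 to 8 rows; each row is the pose to reach, as a shift and turn from the pose commanded when the call began; what a row does not reach only later rows make up. A row lasts 1/10 s, in which the tool goes at most 50 mm and 8.59 degrees, less where a joint would pass 70% of its speed; a pose out of reach is approached as far as the arm can. A call with a gripper value outside its range is refused whole. The fingers move at their own pace and stop on an object; "newtons" is the grip in N (left out, the last holds). Time passes only in rows, so rows that repeat a pose let the fingers close. It gives the time, the measured TCP pose, the force, the opening and the grip force at its end, in the units of the state.
- get_state(): the state, without advancing time (a new reading comes with each control period).
- optics.get_image(name): name is "side" or "top"; returns a dict with "pixels" (480x640x3 uint8, blue, green, red), "K" (3x3 intrinsics, pixels), "k1" (the pictures are not rectified: a ray, as slopes to the right and down, at radius r is drawn at 1 + k1 r^2 times it, then the intrinsics apply), "rvec" (rotation vector, rad) and "tvec" (3), from world to camera coordinates, as OpenCV has them. Camera axes: x right, y down, z forward; pixel columns grow to the right and rows downward; lengths in m; the calibration is good to about 2 mm. A picture is of the moment at which its call begins. There is no depth.
- sign_off(): hands the job in; it is judged then, once.
The state is a dict: "clock": time; "qpos": joint angles; "qd": joint speeds; "effort": joint torques, N m; "position": TCP position; "ee_rot": TCP orientation; "contact_force": force on the tool from outside, world axes, zero at the start; "moment": the same for the moment, N m; "width": finger opening in m; "gripper_force": force on a finger pad.
Only numpy, scipy, OpenCV 4.12 (cv2) and the standard library are available. Lean on these libraries where they do the work, as an engineer would, in place of code of your own. Each camera call takes 0.05 s, during which the arm holds its last target. There are 200 camera calls.

TASK

The round casting pot on the bench is still under vacuum. Unscrew the brass vent cap on the pipe beside it until it comes to its stop, then take the lid by its bar handle, pull it free of the gasket that it sticks to without letting it fly up, and hold it level over the pot, ajar by about a finger's breadth (10 to 25 mm), so that the fumes can clear. Finish while still holding the lid there, clear of the pot, and leave the things around the pot where they are.

Things in the scene. Friction and masses are not known exactly. Their poses are not given: they have to be found in the camera images.
- chamber: Round aluminium pot, fixed to the bench, 208 mm across its flange; origin: centre of its underside. The lid's seat is 103 mm above the bench. A brass vent pipe with the vent cap stands beside it, 130 mm from its axis at -103 degrees from its x axis (about its -y side); at +y a round dial gauge, 44 mm across, its top 82 mm up, its centre 122 mm from the axis.
- lid: Loose lid, 0.4 to 0.55 kg: clear disc, 208 mm across, 14 mm thick, with a bar handle; origin: centre of its underside (103 mm up when shut), z up. Vent shut, vacuum holds it fast; this is gone from 2.1 rad of cap turn. The gasket still sticks: 14 to 22 N up at the handle from the first 1 to 2 mm on; by 9 mm up it has let go and only the weight remains. Below the disc a plug reaches 8 mm down.
- pull_grip (a point): Middle of the lid's bar handle: a round steel bar 12 mm thick along the lid's y axis, 84 mm long between posts at its ends, its axis 30 mm above the lid's top face (44 mm above the lid's origin), free on both sides and below. Moves with the lid.
- vent_cap (a joint): Turn of the vent cap (rad): 0 = tight, grows as it is unscrewed, counterclockwise seen from above, to a hard stop at 2.4. Starts tight or nearly so (0 to 0.25). It is captive: it rises 8 mm a turn (3 mm to the stop) and stays where it is left. It takes about 0.3 Nm to turn.
- vent_grip (a point): On the vent cap's axis, 11 mm above the cap's lower face, at the height to grip: 139 mm above the bench when tight. The cap is a knurled round brass cylinder 36 mm across and 20 mm high, upright; the lid's edge is 8 mm from it, but the lid's top face is 11 mm lower than the cap's lower face.
- elec_tape: Bystander: small dark roll of tape, 53 mm across, 19 mm high; origin at its underside.
- bearing: Bystander: steel ball bearing lying flat, 42 mm across, 15 mm high; origin at its underside.
- screwdriver: Bystander: screwdriver with a red grip, 214 mm long, lying along y; origin at its underside.
- masking_tape: Bystander: roll of pale tape lying flat, 96 mm across, 25 mm high; origin at its underside.

How it is judged:
By the outcome, as a careful person would: the job done as asked, in the order asked, and still so for the second after the job is handed in, while the arm keeps its last pose, push and grip.
It also fails if it takes over 54 s, if anything falls off the work surface, if the arm or the gripper's body presses on something with over 40 N, if the wrist force passes 120 N, or if a joint passes its speed limit or range.

## Working session

There is one attempt and no reset: what is moved stays moved. The work goes in short steps, Python scripts to look and compute and a tool call to move; the robot and the scene stay as the last step left them, time stands still between calls to the robot, and variables do not carry over. Pictures are saved under pics/ and viewed, at most 10 in all, crops included, and the job is handed in when it is done.

Besides the shell and the picture viewer there is one more tool, called after "Emit:" as name(argument=value, ...), one argument or row to a line, values as JSON. send_rows: Moves the arm, as the interface text tells. Its arguments: {"type":"object","properties":{"increments":{"type":"array"},"newtons":{"type":"number"}},"required":["increments"]}

```bash
mkdir -p pics
cat > h.py <<'E'
import numpy as np, cv2
from rig import get_state, optics, sign_off
def grab(n,save=None):
    d=optics.get_image(n)
    if save: cv2.imwrite('pics/'+save,d['pixels'])
    return d
def ray(d,u,v):
    K=np.array(d['K']);R,_=cv2.Rodrigues(np.array(d['rvec'],float));t=np.array(d['tvec'],float).ravel()
    x,y=(u-K[0,2])/K[0,0],(v-K[1,2])/K[1,1]
    p=cv2.undistortPoints(np.array([[[u,v]]],float),K,np.array([d['k1'],0,0,0,0.]))[0,0]
    return -R.T@t, R.T@np.array([p[0],p[1],1])
def plane(d,u,v,z):
    c,r=ray(d,u,v);return c+r*(z-c[2])/r[2]
def tri(d1,p1,d2,p2):
    c1,r1=ray(d1,*p1);c2,r2=ray(d2,*p2)
    s=np.linalg.lstsq(np.c_[r1,-r2],c2-c1,rcond=None)[0]
    a,b=c1+r1*s[0],c2+r2*s[1];return (a+b)/2,np.linalg.norm(a-b)
E
python3 - <<'E'
from h import *
for n in('side','top'):
    d=grab(n,n+'0.png');c,r=ray(d,320,240);print(n,c.round(3),r.round(3),d['k1'],np.array(d['K'])[0,0])
print(get_state())
E
```

```text
side [0.365 0.78  0.637] [ 0.129 -0.8   -0.586] -0.03738785674815748 442.4750244302126
top [0.222 0.083 1.421] [ 0.2    0.009 -0.98 ] -0.13109984119337548 615.4601784148089
{'clock': 0.1, 'qpos': array([-1.26898986e+00,  2.76561193e-01,  1.50603443e+00,  2.30380616e-05,
        1.36073125e+00, -1.20950686e-01]), 'qd': array([-0.00080937, -0.00256089, -0.00233899,  0.00185326,  0.00064609,
       -0.00059494]), 'effort': array([ 1.27292624e-03, -4.17699051e+01, -2.46405065e+01, -2.17015263e-04,
        5.84628011e-03, -5.37417257e-07]), 'position': array([ 0.23579935, -0.52392275,  0.2491983 ]), 'ee_rot': array([-8.64581558e-04,  9.77742746e-01,  2.09805552e-01, -6.70861527e-05]), 'contact_force': array([-0.63076447, -1.3096445 ,  0.15119449]), 'moment': array([-0.00537354,  0.00560261,  0.02163197]), 'gripper_force': 0.0, 'width': 0.08579584717045374}
```

View pics/side0.png

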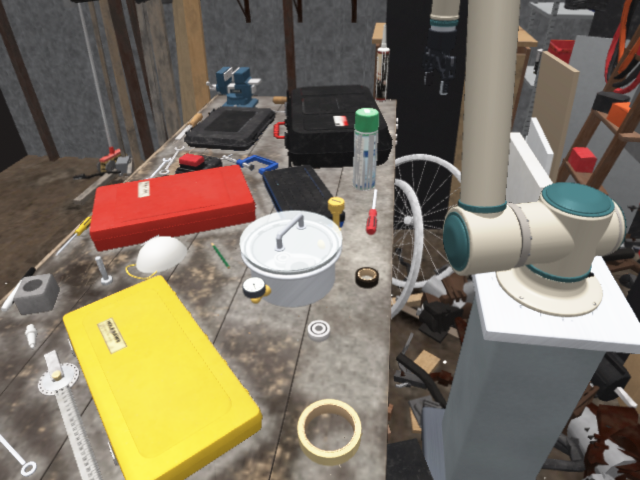

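View pics/top0.png

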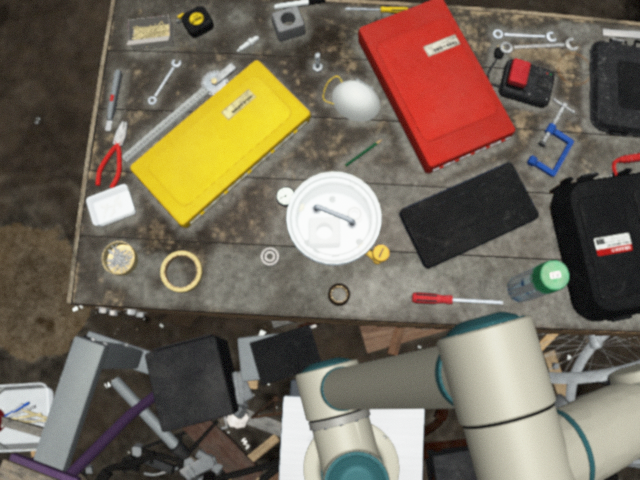

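The side view shows the pot lid around (292,240), its handle from (281,246) to (303,220), the brass cap at (337,207) and the gauge at (255,288). In the top view the lid is at (334,217), the handle runs (316,208)–(350,222), the cap is at (379,253) and the gauge at (286,196).

Run:
```python
from h import *
a=grab('side');b=grab('top')
A=a['pixels'];B=b['pixels']
c1=cv2.resize(A[180:310,225:385],None,fx=4.9,fy=4.5)[:585,:400*2] if 0 else cv2.resize(A[190:310,230:360],(390,360),interpolation=2)
c2=cv2.resize(B[165:285,270:400],(390,360),interpolation=2)
cv2.imwrite('pics/crop.png',np.hstack([c1,c2]))
for n,I,(x0,x1,y0,y1) in(('side',A,(320,352,190,230)),('top',B,(362,395,238,270))):
    hsv=cv2.cvtColor(I,cv2.COLOR_BGR2HSV);m=cv2.inRange(hsv,(15,110,90),(35,255,255))
    s=m[y0:y1,x0:x1];ys,xs=np.nonzero(s);print(n,len(xs),xs.min()+x0,xs.max()+x0,ys.min()+y0,ys.max()+y0,xs.mean()+x0,ys.mean()+y0)
    for r in range(y0,y1): 
        q=np.nonzero(m[r,x0:x1])[0]
        if len(q): print(r,q.min()+x0,q.max()+x0,end='; ')
    print()
```

```text
side 297 328 343 197 225 335.56228956228955 207.986531986532
197 331 336; 198 330 340; 199 329 342; 200 328 343; 201 328 343; 202 328 343; 203 328 343; 204 328 343; 205 328 343; 206 328 343; 207 328 343; 208 328 343; 209 328 342; 210 329 342; 211 330 341; 212 331 341; 213 331 340; 214 332 339; 215 333 339; 216 333 339; 217 333 339; 218 333 339; 219 333 339; 220 333 339; 221 334 338; 222 335 338; 223 336 338; 224 337 338; 225 338 338; 
top 306 366 389 244 263 378.7549019607843 253.65032679738562
244 381 381; 245 377 384; 246 375 385; 247 374 386; 248 374 387; 249 373 388; 250 370 389; 251 369 389; 252 368 389; 253 367 389; 254 366 389; 255 367 389; 256 368 388; 257 369 388; 258 370 387; 259 372 386; 260 373 385; 261 373 383; 262 374 380; 263 375 379;
```

View pics/crop.png

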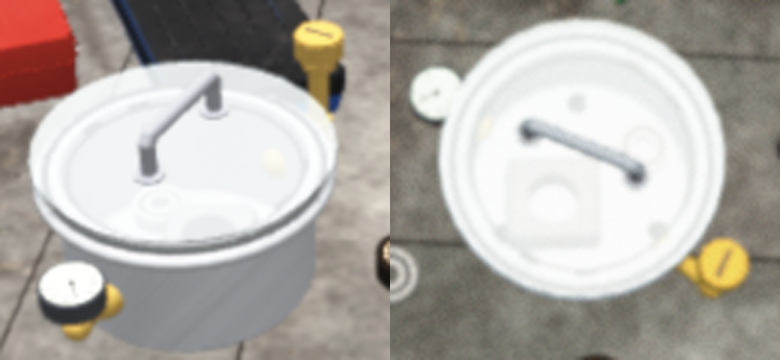

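The crop (3x) shows the handle bar's ends at side (279,237)/(301,216) and top (317,207)/(352,222), and the cap's top face at side (336,201) and top (381,251). The gap between lid and flange is clear in the side view.

Run:
```python
from h import *
a=grab('side');b=grab('top')
pts=dict(h1=((279,237.3),(317,207.3)),h2=((300.7,216),(352.3,221.7)),cap=((335.8,200.8),(381.2,251.3)))
P={}
for k,(s,t) in pts.items():
    P[k],e=tri(a,s,b,t);print(k,P[k].round(4),round(e,4))
P={k:v for k,v in P.items()}
m=(P['h1']+P['h2'])/2;d=P['h2']-P['h1'];print('mid',m,'len',np.linalg.norm(d),'ang',np.degrees(np.arctan2(d[1],d[0])))
print('lid c top',plane(b,334,217.7,.117),'cap at .148',plane(b,381.2,251.3,.148),plane(a,335.8,200.8,.148))
c=plane(b,334,217.7,.117);v=P['cap'][:2]-c[:2];print('cap from axis',np.linalg.norm(v),np.degrees(np.arctan2(v[1],v[0])))
print('gauge',plane(b,286,196,.082), 'tape',plane(b,339,294,.019),'bear',plane(b,269,256,.015))
print('ends at .147',[plane(b,*p,.147).round(4) for p in((317,207.3),(352.3,221.7))])
```

```text
h1 [0.5545 0.1041 0.1414] 0.0004
h2 [0.526  0.0272 0.1435] 0.0001
cap [ 0.4625 -0.0361  0.1472] 0.0035
mid [0.54024441 0.06565852 0.14244871] len 0.08199700536699765 ang -110.30773082283952
lid c top [0.53917149 0.06627891 0.117     ] cap at .148 [ 0.46410564 -0.03603133  0.148     ] [ 0.46055403 -0.03426957  0.148     ]
cap from axis 0.1279009013121356 -126.84406867103104
gauge [0.59242996 0.17628212 0.082     ] tape [0.38449416 0.04526796 0.019     ] bear [0.46497667 0.21137184 0.015     ]
ends at .147 [array([0.5528, 0.104 , 0.147 ]), array([0.5251, 0.0274, 0.147 ])]
```

Emit:
send_rows(
  increments=[
    {"gripper": -1,"linear": [0,0,0.05],"delta_rot": [0,0,0]},
    {"gripper": -1,"linear": [0,0,0.1],"delta_rot": [0,0,0]},
    {"gripper": -1,"linear": [0.02,0.05,0.12],"delta_rot": [0,0,0]},
    {"gripper": -1,"linear": [0.04,0.1,0.12],"delta_rot": [0,0,-0.15]},
    {"gripper": -1,"linear": [0.06,0.14,0.12],"delta_rot": [0,0,-0.3]},
    {"gripper": -1,"linear": [0.08,0.18,0.12],"delta_rot": [0,0,-0.45]},
    {"gripper": -1,"linear": [0.1,0.22,0.12],"delta_rot": [0,0,-0.6]},
    {"gripper": -1,"linear": [0.12,0.26,0.12],"delta_rot": [0,0,-0.72]},
  ],
)

```text
clock: 1.1
position: [0.3531, -0.2698, 0.3702]
ee_rot: [0.0, 0.99, -0.138, 0.0]
contact_force: [0.6, -0.3, -0.8]
width: 0.0851
gripper_force: 0.0
```

Emit:
send_rows(
  increments=[
    {"gripper": -1,"linear": [0.02,0.045,0],"delta_rot": [0,0,0]},
    {"gripper": -1,"linear": [0.04,0.09,0],"delta_rot": [0,0,0]},
    {"gripper": -1,"linear": [0.06,0.13,0],"delta_rot": [0,0,0]},
    {"gripper": -1,"linear": [0.08,0.17,-0.03],"delta_rot": [0,0,0]},
    {"gripper": -1,"linear": [0.1,0.21,-0.07],"delta_rot": [0,0,0]},
    {"gripper": -1,"linear": [0.108,0.228,-0.11],"delta_rot": [0,0,0]},
    {"gripper": -1,"linear": [0.108,0.228,-0.15],"delta_rot": [0,0,0]},
    {"gripper": -1,"linear": [0.108,0.228,-0.15],"delta_rot": [0,0,0]},
  ],
)

```text
clock: 1.9
position: [0.4561, -0.0413, 0.2145]
ee_rot: [-0.001, 0.991, -0.134, -0.007]
contact_force: [-0.8, 1.2, -0.2]
width: 0.0852
gripper_force: 0.0
```

Run:
```python
from h import *
a=grab('side');b=grab('top');s=get_state();print(s['position'],s['qpos'])
c1=cv2.resize(a['pixels'][130:250,270:400],(390,360),interpolation=2)
c2=cv2.resize(b['pixels'][190:310,310:440],(390,360),interpolation=2)
cv2.imwrite('pics/c2.png',np.hstack([c1,c2]))
```

```text
[ 0.46083653 -0.04371766  0.22041551] [-2.44761541e-01  1.27332464e-01  1.77766895e+00 -4.35994900e-04
  1.23733828e+00  1.59782076e+00]
```

View pics/c2.png

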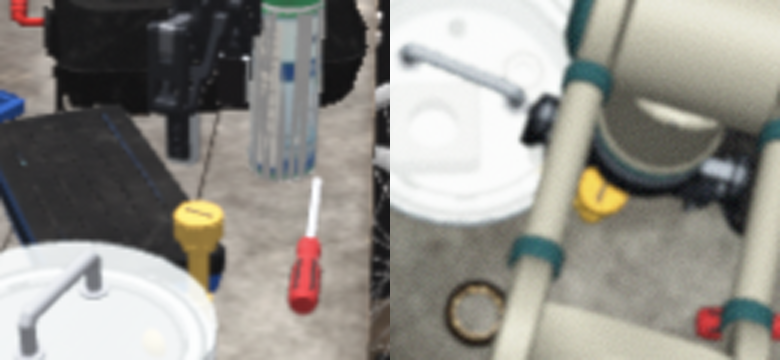

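The side view shows the open near finger at about (330,182), directly above the cap (336,201), matching the planned offset. In the top view the cap shows between the fingers.

Emit:
send_rows(
  increments=[
    {"gripper": -1,"linear": [0,0,0],"delta_rot": [0,0,0]},
    {"gripper": -1,"linear": [0,0,0],"delta_rot": [0,0,0]},
    {"gripper": -1,"linear": [0,0,-0.02],"delta_rot": [0,0,0]},
    {"gripper": -1,"linear": [0,0,-0.04],"delta_rot": [0,0,0]},
    {"gripper": -1,"linear": [0,0,-0.055],"delta_rot": [0,0,0]},
    {"gripper": -1,"linear": [0,0,-0.07],"delta_rot": [0,0,0]},
    {"gripper": -1,"linear": [0,0,-0.079],"delta_rot": [0,0,0]},
    {"gripper": -1,"linear": [0,0,-0.079],"delta_rot": [0,0,0]},
  ],
)

```text
clock: 2.8
position: [0.4607, -0.044, 0.1412]
ee_rot: [0.0, 0.991, -0.136, -0.0]
contact_force: [0.4, 0.4, 0.2]
width: 0.0856
gripper_force: 0.0
```

Run:
```python
from h import *
a=grab('side');s=get_state();print(s['position'],s['qpos'],s['ee_rot'])
c1=cv2.resize(a['pixels'][150:250,270:400],(780,600),interpolation=2)
cv2.imwrite('pics/c3.png',c1)
```

```text
[ 0.46120417 -0.04404806  0.14168822] [-2.45498400e-01  2.01413835e-01  1.90326101e+00 -1.22241444e-04
  1.03592607e+00  1.59800605e+00] [ 1.06300643e-04  9.90722287e-01 -1.35901072e-01  4.87188843e-04]
```

View pics/c3.png

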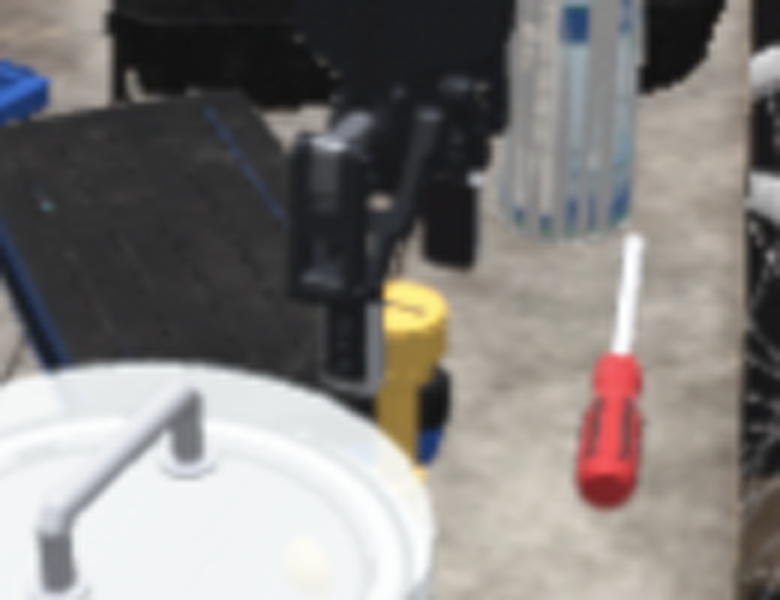

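The side view shows the near finger lowered beside the cap (cap at about (338,203)), over the lid's edge but clear of it. The tool stands 8 mm short in y, so I correct that and then grip.

Emit:
send_rows(
  increments=[
    {"gripper": -1,"linear": [0.002,0.0085,0],"delta_rot": [0,0,0]},
    {"gripper": -1,"linear": [0.002,0.0085,0],"delta_rot": [0,0,0]},
    {"gripper": 0.0,"linear": [0.002,0.0085,0],"delta_rot": [0,0,0]},
    {"gripper": 0.0,"linear": [0.002,0.0085,0],"delta_rot": [0,0,0]},
    {"gripper": 0.3,"linear": [0.002,0.0085,0],"delta_rot": [0,0,0]},
    {"gripper": 0.3,"linear": [0.002,0.0085,0],"delta_rot": [0,0,0]},
    {"gripper": 0.3,"linear": [0.002,0.0085,0],"delta_rot": [0,0,0]},
  ],
  newtons=30,
)

```text
clock: 3.55
position: [0.4627, -0.0354, 0.1413]
ee_rot: [0.0, 0.991, -0.136, 0.0]
contact_force: [-1.9, -0.6, 1.7]
width: 0.0329
gripper_force: 30.6
```

Run:
```python
from h import *
a=grab('side');b=grab('top');s=get_state();print(s['position'],s['contact_force'],s['moment'],s['width'])
c1=cv2.resize(a['pixels'][160:240,290:370],(400,400),interpolation=2)
c2=cv2.resize(b['pixels'][210:290,340:420],(400,400),interpolation=2)
cv2.imwrite('pics/c4.png',np.hstack([c1,c2]))
```

```text
[ 0.46267411 -0.03537346  0.14123184] [-2.67853039 -1.112498    3.56722593] [-0.14567574  0.21738143  0.04348971] 0.03251578634629026
```

View pics/c4.png

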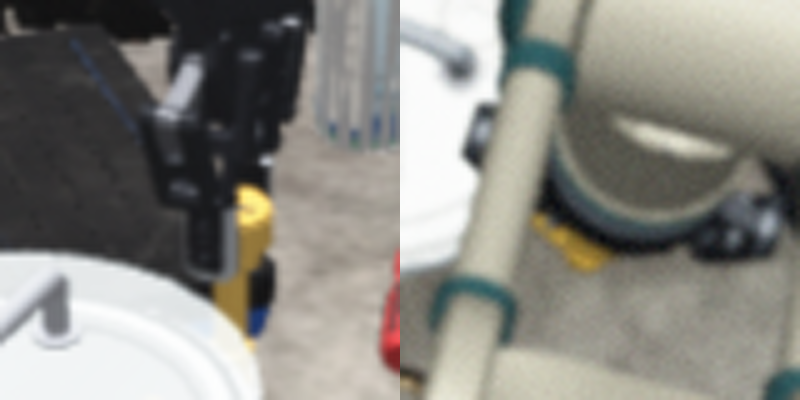

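The side view shows the finger pressed on the cap near (332,205), aligned with its axis as expected. I turn it now.

Emit:
send_rows(
  increments=[
    {"gripper": 0.5,"linear": [0,0,0],"delta_rot": [0,0,0]},
    {"gripper": 0.5,"linear": [0,0,0],"delta_rot": [0,0,0]},
    {"gripper": 0.5,"linear": [0,0,0.0001],"delta_rot": [0,0,0.1]},
    {"gripper": 0.5,"linear": [0,0,0.0003],"delta_rot": [0,0,0.2]},
    {"gripper": 0.5,"linear": [0,0,0.0004],"delta_rot": [0,0,0.3]},
    {"gripper": 0.5,"linear": [0,0,0.0005],"delta_rot": [0,0,0.4]},
    {"gripper": 0.5,"linear": [0,0,0.0006],"delta_rot": [0,0,0.5]},
    {"gripper": 0.5,"linear": [0,0,0.0007],"delta_rot": [0,0,0.6]},
  ],
  newtons=60,
)

```text
clock: 4.45
position: [0.4627, -0.0349, 0.142]
ee_rot: [-0.0, 0.986, 0.165, 0.0]
contact_force: [-2.9, 0.3, 5.4]
width: 0.0321
gripper_force: 59.1
```

```bash
python3 -c "
from h import *
s=get_state();print(s['position'],s['contact_force'],s['moment'],s['width'],s['gripper_force'],s['qpos'])"
```

```text
[ 0.46268617 -0.03492955  0.1420404 ] [-2.92282737  0.25213366  5.37033078] [-0.04198092  0.2908307  -0.25198007] 0.03209485789901525 59.14198100566864 [-2.25870447e-01  2.02456149e-01  1.90076085e+00  5.98961503e-04
  1.03841201e+00  1.01375874e+00]
```

Emit:
send_rows(
  increments=[
    {"gripper": 0.5,"linear": [0,0,0.0001],"delta_rot": [0,0,0.1]},
    {"gripper": 0.5,"linear": [0,0,0.0003],"delta_rot": [0,0,0.2]},
    {"gripper": 0.5,"linear": [0,0,0.0004],"delta_rot": [0,0,0.3]},
    {"gripper": 0.5,"linear": [0,0,0.0005],"delta_rot": [0,0,0.4]},
    {"gripper": 0.5,"linear": [0,0,0.0006],"delta_rot": [0,0,0.5]},
    {"gripper": 0.5,"linear": [0,0,0.0008],"delta_rot": [0,0,0.6]},
    {"gripper": 0.5,"linear": [0,0,0.0009],"delta_rot": [0,0,0.7]},
    {"gripper": 0.5,"linear": [0,0,0.001],"delta_rot": [0,0,0.8]},
  ],
)

```text
clock: 5.25
position: [0.4623, -0.0345, 0.143]
ee_rot: [-0.001, 0.844, 0.536, 0.0]
contact_force: [-2.5, 1.0, 7.3]
width: 0.0323
gripper_force: 59.3
```

Emit:
send_rows(
  increments=[
    {"gripper": 0.5,"linear": [0,0,0.0001],"delta_rot": [0,0,0.1]},
    {"gripper": 0.5,"linear": [0,0,0.0003],"delta_rot": [0,0,0.2]},
    {"gripper": 0.5,"linear": [0,0,0.0004],"delta_rot": [0,0,0.3]},
    {"gripper": 0.5,"linear": [0,0,0.0005],"delta_rot": [0,0,0.4]},
    {"gripper": 0.5,"linear": [0,0,0.0006],"delta_rot": [0,0,0.5]},
    {"gripper": 0.5,"linear": [0,0,0.0008],"delta_rot": [0,0,0.6]},
    {"gripper": 0.5,"linear": [0,0,0.0008],"delta_rot": [0,0,0.65]},
  ],
)

```text
clock: 5.95
position: [0.4618, -0.0344, 0.1438]
ee_rot: [-0.001, 0.63, 0.777, 0.0]
contact_force: [-3.9, 1.2, 8.6]
width: 0.0321
gripper_force: 59.3
```

```bash
python3 -c "
from h import *
s=get_state();print(s['position'],s['contact_force'],s['moment'],s['width'],s['gripper_force'],s['qpos'])"
```

```text
[ 0.46179513 -0.03443481  0.14383453] [-3.9105998   1.18298833  8.59501782] [ 0.137003    0.51905779 -0.24806905] 0.032066308650742066 59.305479526519775 [-2.25713590e-01  2.00050581e-01  1.89868707e+00  1.30165611e-03
  1.04483298e+00 -4.35159288e-01]
```

Emit:
send_rows(
  increments=[
    {"gripper": 0.5,"linear": [0,0,0.0001],"delta_rot": [0,0,0.06]},
    {"gripper": 0.5,"linear": [0,0,0.0002],"delta_rot": [0,0,0.12]},
  ],
)

```text
clock: 6.15
position: [0.4617, -0.0344, 0.144]
ee_rot: [-0.001, 0.582, 0.813, 0.0]
contact_force: [-3.6, 0.4, 7.4]
width: 0.0325
gripper_force: 59.3
```

```bash
cat > st.py <<'E'
from h import *
s=get_state();print(s['clock'],s['position'].round(4),s['contact_force'].round(1),s['moment'].round(3),s['width'],s['gripper_force'],s['qpos'].round(3))
E
python3 st.py
```

```text
6.15 [ 0.4617 -0.0344  0.144 ] [-3.6  0.4  7.4] [ 0.089  0.562 -0.281] 0.032477857051072125 59.29258167743683 [-2.260e-01  2.000e-01  1.899e+00  1.000e-03  1.045e+00 -5.550e-01]
```

Emit:
send_rows(
  increments=[
    {"gripper": 0.5,"linear": [0,0,0.0001],"delta_rot": [0,0,0.05]},
    {"gripper": 0.5,"linear": [0,0,0.0001],"delta_rot": [0,0,0.1]},
  ],
)

```text
clock: 6.35
position: [0.4616, -0.0345, 0.1441]
ee_rot: [-0.001, 0.541, 0.841, 0.0]
contact_force: [-4.2, 0.6, 8.3]
width: 0.0323
gripper_force: 59.3
```

```bash
python3 st.py
```

```text
6.35 [ 0.4616 -0.0345  0.1441] [-4.2  0.6  8.3] [ 0.048  0.586 -0.29 ] 0.03229502486997997 59.336568117141724 [-2.260e-01  2.000e-01  1.898e+00  1.000e-03  1.046e+00 -6.540e-01]
```

Emit:
send_rows(
  increments=[
    {"gripper": 0.5,"linear": [0,0,0.0001],"delta_rot": [0,0,0.05]},
    {"gripper": 0.5,"linear": [0,0,0.0001],"delta_rot": [0,0,0.1]},
  ],
)

```text
clock: 6.55
position: [0.4615, -0.0345, 0.1442]
ee_rot: [-0.001, 0.498, 0.867, 0.0]
contact_force: [-4.2, -0.2, 8.9]
width: 0.0324
gripper_force: 59.4
```

```bash
python3 st.py
```

```text
6.55 [ 0.4615 -0.0345  0.1442] [-4.2 -0.2  8.9] [ 0.034  0.667 -0.323] 0.03238555586797118 59.36283051967621 [-2.260e-01  2.000e-01  1.898e+00  1.000e-03  1.046e+00 -7.540e-01]
```

Emit:
send_rows(
  increments=[
    {"gripper": 0.5,"linear": [0,0,0.0001],"delta_rot": [0,0,0.05]},
    {"gripper": 0.5,"linear": [0,0,0.0001],"delta_rot": [0,0,0.1]},
  ],
)

```text
clock: 6.75
position: [0.4616, -0.0347, 0.1442]
ee_rot: [-0.001, 0.455, 0.891, 0.0]
contact_force: [-3.7, 0.5, 5.5]
width: 0.0322
gripper_force: 59.4
```

```bash
python3 st.py
```

```text
6.75 [ 0.4616 -0.0347  0.1442] [-3.7  0.5  5.5] [0.071 0.522 0.046] 0.032183018346374125 59.40903425216675 [-2.260e-01  2.000e-01  1.898e+00  1.000e-03  1.046e+00 -8.530e-01]
```

Emit:
send_rows(
  increments=[
    {"gripper": 0.5,"linear": [0,0,0.0],"delta_rot": [0,0,0.05]},
    {"gripper": 0.5,"linear": [0,0,0.0],"delta_rot": [0,0,0.1]},
  ],
)

```text
clock: 6.95
position: [0.4616, -0.0348, 0.1442]
ee_rot: [-0.001, 0.41, 0.912, 0.0]
contact_force: [-3.7, -1.6, 5.7]
width: 0.0325
gripper_force: 59.4
```

```bash
python3 st.py
```

```text
6.95 [ 0.4616 -0.0348  0.1442] [-3.7 -1.6  5.7] [-0.172  0.536  0.015] 0.03254562996118455 59.425039887428284 [-2.260e-01  2.000e-01  1.898e+00  1.000e-03  1.046e+00 -9.530e-01]
```

Emit:
send_rows(
  increments=[
    {"gripper": -1,"linear": [0,0,0],"delta_rot": [0,0,0]},
    {"gripper": -1,"linear": [0,0,0],"delta_rot": [0,0,0]},
    {"gripper": -1,"linear": [0,0,0],"delta_rot": [0,0,0]},
    {"gripper": -1,"linear": [0,0,0],"delta_rot": [0,0,0]},
    {"gripper": -1,"linear": [0,0,0.03],"delta_rot": [0,0,0]},
    {"gripper": -1,"linear": [0,0,0.06],"delta_rot": [0,0,0]},
    {"gripper": -1,"linear": [0,0,0.08],"delta_rot": [0,0,0]},
    {"gripper": -1,"linear": [0,0,0.08],"delta_rot": [0,0,0]},
  ],
  newtons=60,
)

```text
clock: 7.75
position: [0.4648, -0.0355, 0.2268]
ee_rot: [0.003, 0.409, 0.912, 0.001]
contact_force: [0.1, -0.6, -0.8]
width: 0.0852
gripper_force: 0.0
```

Emit:
send_rows(
  increments=[
    {"gripper": -1,"linear": [0.02,0.025,0],"delta_rot": [0,0,-0.15]},
    {"gripper": -1,"linear": [0.04,0.05,0],"delta_rot": [0,0,-0.3]},
    {"gripper": -1,"linear": [0.06,0.075,0],"delta_rot": [0,0,-0.45]},
    {"gripper": -1,"linear": [0.078,0.1,0],"delta_rot": [0,0,-0.6]},
    {"gripper": -1,"linear": [0.078,0.1,0],"delta_rot": [0,0,-0.75]},
    {"gripper": -1,"linear": [0.078,0.1,0],"delta_rot": [0,0,-0.9]},
    {"gripper": -1,"linear": [0.078,0.1,0],"delta_rot": [0,0,-1.05]},
    {"gripper": -1,"linear": [0.078,0.1,0],"delta_rot": [0,0,-1.08]},
  ],
)

```text
clock: 8.55
position: [0.5402, 0.0652, 0.2224]
ee_rot: [-0.001, 0.821, 0.571, -0.001]
contact_force: [0.2, -0.3, -0.5]
width: 0.0857
gripper_force: 0.0
```

Run:
```python
from h import *
a=grab('side');b=grab('top');s=get_state();print(s['position'],s['contact_force'],s['ee_rot'],s['width'])
c1=cv2.resize(a['pixels'][180:270,260:360],(400,360),interpolation=2)
c2=cv2.resize(b['pixels'][210:300,320:420],(400,360),interpolation=2)
cv2.imwrite('pics/c5.png',np.hstack([c1,c2]))
m=cv2.inRange(cv2.cvtColor(a['pixels'],cv2.COLOR_BGR2HSV),(15,110,90),(35,255,255))
for r in range(190,215):
    q=np.nonzero(m[r,320:352])[0]
    if len(q): print(r,q.min()+320,q.max()+320,end='; ')
```

```text
[0.54014692 0.06502285 0.22260809] [ 1.44690251 -0.39280341 -0.10389158] [-6.73537141e-04  8.20160081e-01  5.72133009e-01 -8.98537126e-04] 0.08524179923614006
196 331 337; 197 329 341; 198 328 342; 199 328 343; 200 328 343; 201 328 343; 202 328 343; 203 328 343; 204 328 343; 205 328 343; 206 328 343; 207 328 343; 208 329 342; 209 329 342; 210 330 341; 211 330 341; 212 331 341; 213 331 341; 214 332 339;
```

View pics/c5.png

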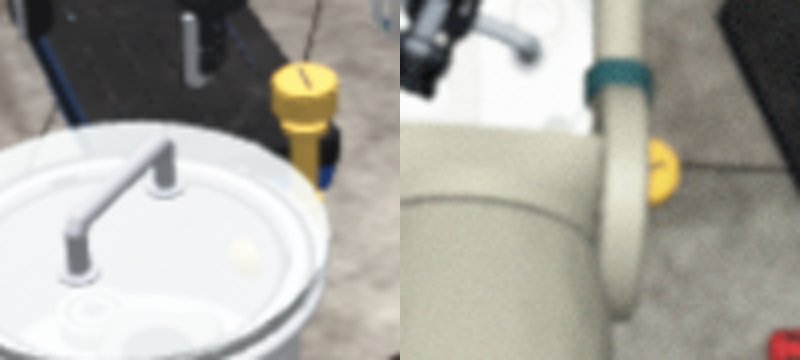

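The side view shows the cap a bit higher (a thicker pipe collar is visible below it), with its slot now running from (335,197) to (338,202) instead of (332,203)–(341,200). I work out that angle.

Run:
```python
from h import *
a=grab('side')
def ang(p,q,z):
    d=plane(a,*q,z)-plane(a,*p,z);return np.degrees(np.arctan2(d[1],d[0]))%180,np.linalg.norm(d)
b=ang((332,202.7),(340.7,200),.148);c=ang((335,197),(338,201.75),.151)
print(b,c,(c[0]-b[0])%180)
```

```text
(np.float64(37.82996897608302), np.float64(0.021756444209201888)) (np.float64(114.56028355367539), np.float64(0.020956789489672185)) 76.73031457759237
```

Run:
```python
from h import *
a=grab('side')
for n,I in(('before',cv2.imread('pics/side0.png')),('now',a['pixels'])):
    print(n);g=I[195:208,326:346,2].astype(int)
    for i,r in enumerate(g): print(195+i,r)
I=cv2.imread('pics/top0.png')[240:268,364:394,2].astype(int)[3:24:1]
for r in I: print(r)
```

```text
before
195 [ 57  58  57  57  56  65 109 152 165 144 115 145 165 168 170 171 169 166
 157 151]
196 [ 56  57  56  56  60  72  98 158 186 171 170 186 185 175 167 162 160 156
 151 147]
197 [ 56  56  55  64 105 160 185 220 236 235 238 239 233 221 203 182 165 157
 153 149]
198 [ 56  55  64 114 196 239 245 248 251 252 252 252 252 251 247 236 211 178
 159 155]
199 [ 55  61 109 201 244 240 211 226 242 247 250 252 252 252 252 251 247 221
 174 164]
200 [ 59  85 178 244 252 248 230 219 204 207 229 242 247 248 250 252 252 241
 201 173]
201 [ 64 113 214 249 252 252 252 251 247 243 231 215 210 211 233 249 252 244
 211 175]
202 [ 65 109 211 246 252 253 253 253 252 252 252 251 246 230 230 248 249 233
 203 183]
203 [ 66  89 168 222 244 250 252 252 252 252 252 252 252 250 249 246 234 192
 172 175]
204 [ 59  82 149 182 201 230 242 247 248 248 248 248 247 243 234 205 182 173
 171 175]
205 [ 55  75 128 149 155 176 192 203 207 205 206 202 184 181 185 175 158 148
 161 174]
206 [ 52  72 124 144 147 150 164 161 167 163 169 162 151 150 150 149 146 145
 159 177]
207 [ 50  72 124 144 145 144 145 145 145 146 148 
[... 3055 characters left out ...]
154 164 197 223 235 237 237 239 243
 244 243 239 231 206 173 142 119 113 118 122 119]
[118 126 127 129 129 123 133 137 145 149 152 163 183 214 228 235 238 239
 238 234 222 197 171 132 120 118 120 118 117 118]
[122 127 130 132 131 122 127 127 139 149 156 162 160 173 190 201 207 210
 203 194 175 155 130 119 119 114 116 117 116 119]
[125 129 127 132 132 129 127 122 127 148 162 171 170 166 162 154 153 155
 148 137 131 126 115 112 118 118 119 118 116 120]
[127 130 129 130 123 124 131 128 122 133 146 164 176 179 171 147 132 127
 118 113 120 121 121 112 124 119 120 118 117 118]
[130 129 126 131 125 126 122 128 128 127 133 143 153 160 161 144 126 117
 117 116 122 118 118 120 120 119 120 118 121 121]
```

Run:
```python
from h import *
a=grab('side')
def ang(p,q,z):
    d=plane(a,*q,z)-plane(a,*p,z);return np.degrees(np.arctan2(d[1],d[0]))%180,np.linalg.norm(d)
b=ang((332,199),(339.3,201.7),.148);c=ang((335,197),(337,201.1),.151)
print(b,c,(c[0]-b[0])%180)
```

```text
(np.float64(150.89187906099517), np.float64(0.01936392609409179)) (np.float64(110.70893708379771), np.float64(0.017787307319144588)) 139.81705802280254
```

The slot has turned about 140°, within measuring error of the full 2.4 rad, and the torque dropped where the cap met its stop. I now go down to the handle.

Emit:
send_rows(
  increments=[
    {"gripper": -1,"linear": [0,0.0005,-0.03],"delta_rot": [0,0,0]},
    {"gripper": -1,"linear": [0,0.0005,-0.055],"delta_rot": [0,0,0]},
    {"gripper": -1,"linear": [0,0.0005,-0.07],"delta_rot": [0,0,0]},
    {"gripper": -1,"linear": [0,0.0005,-0.076],"delta_rot": [0,0,0]},
    {"gripper": -1,"linear": [0,0.0005,-0.076],"delta_rot": [0,0,0]},
    {"gripper": 0.5,"linear": [0,0.0005,-0.076],"delta_rot": [0,0,0]},
    {"gripper": 0.5,"linear": [0,0.0005,-0.076],"delta_rot": [0,0,0]},
    {"gripper": 0.5,"linear": [0,0.0005,-0.076],"delta_rot": [0,0,0]},
  ],
  newtons=25,
)

```text
clock: 9.6
position: [0.5413, 0.0654, 0.149]
ee_rot: [0.001, 0.82, 0.572, 0.001]
contact_force: [-0.6, 0.1, -0.1]
width: 0.0441
gripper_force: 0.0
```

Emit:
send_rows(
  increments=[
    {"gripper": 1,"linear": [0,0,0],"delta_rot": [0,0,0]},
    {"gripper": 1,"linear": [0,0,0],"delta_rot": [0,0,0]},
    {"gripper": 1,"linear": [0,0,0],"delta_rot": [0,0,0]},
    {"gripper": 1,"linear": [0,0,0],"delta_rot": [0,0,0]},
  ],
)

```text
clock: 10.0
position: [0.5409, 0.0654, 0.1484]
ee_rot: [0.0, 0.82, 0.572, 0.0]
contact_force: [-0.9, -0.2, 2.8]
width: 0.011
gripper_force: 24.4
```

```bash
python3 st.py
```

```text
10.0 [0.5409 0.0654 0.1484] [-0.9 -0.2  2.8] [-0.013  0.078  0.103] 0.010991141981179689 24.41865473985672 [-0.007  0.308  1.728 -0.     1.106  0.345]
```

Emit:
send_rows(
  increments=[
    {"gripper": 1,"linear": [0,0,0],"delta_rot": [0,0,0]},
    {"gripper": 1,"linear": [0,0,0],"delta_rot": [0,0,0]},
    {"gripper": 1,"linear": [0,0,0],"delta_rot": [0,0,0]},
    {"gripper": 1,"linear": [0,0,0.0005],"delta_rot": [0,0,0]},
    {"gripper": 1,"linear": [0,0,0.001],"delta_rot": [0,0,0]},
    {"gripper": 1,"linear": [0,0,0.0015],"delta_rot": [0,0,0]},
    {"gripper": 1,"linear": [0,0,0.002],"delta_rot": [0,0,0]},
    {"gripper": 1,"linear": [0,0,0.002],"delta_rot": [0,0,0]},
  ],
  newtons=90,
)

```text
clock: 10.8
position: [0.54, 0.0653, 0.1491]
ee_rot: [-0.001, 0.82, 0.572, -0.001]
contact_force: [0.2, 0.9, -5.7]
width: 0.0092
gripper_force: 87.7
```

```bash
python3 st.py
```

```text
10.8 [0.54   0.0653 0.1491] [ 0.2  0.9 -5.7] [-0.016 -0.147  0.061] 0.009210793082282412 87.67457127571106 [-0.007  0.307  1.727 -0.     1.11   0.346]
```

Emit:
send_rows(
  increments=[
    {"gripper": 1,"linear": [0,0,0.0005],"delta_rot": [0,0,0]},
    {"gripper": 1,"linear": [0,0,0.001],"delta_rot": [0,0,0]},
    {"gripper": 1,"linear": [0,0,0.0015],"delta_rot": [0,0,0]},
    {"gripper": 1,"linear": [0,0,0.002],"delta_rot": [0,0,0]},
    {"gripper": 1,"linear": [0,0,0.0025],"delta_rot": [0,0,0]},
    {"gripper": 1,"linear": [0,0,0.003],"delta_rot": [0,0,0]},
    {"gripper": 1,"linear": [0,0,0.003],"delta_rot": [0,0,0]},
  ],
)

```text
clock: 11.5
position: [0.5393, 0.0655, 0.1523]
ee_rot: [-0.001, 0.82, 0.572, -0.001]
contact_force: [-1.4, -0.5, -19.5]
width: 0.0088
gripper_force: 87.5
```

```bash
python3 st.py
```

```text
11.5 [0.5393 0.0655 0.1523] [ -1.4  -0.5 -19.5] [ 0.019  0.087 -0.016] 0.00879133462141692 87.48293280601501 [-0.007  0.304  1.723  0.     1.118  0.345]
```

Emit:
send_rows(
  increments=[
    {"gripper": 1,"linear": [0,0,0.0005],"delta_rot": [0,0,0]},
    {"gripper": 1,"linear": [0,0,0.001],"delta_rot": [0,0,0]},
    {"gripper": 1,"linear": [0,0,0.0015],"delta_rot": [0,0,0]},
    {"gripper": 1,"linear": [0,0,0.002],"delta_rot": [0,0,0]},
    {"gripper": 1,"linear": [0,0,0.0025],"delta_rot": [0,0,0]},
    {"gripper": 1,"linear": [0,0,0.003],"delta_rot": [0,0,0]},
    {"gripper": 1,"linear": [0,0,0.0035],"delta_rot": [0,0,0]},
    {"gripper": 1,"linear": [0,0,0.004],"delta_rot": [0,0,0]},
  ],
)

```text
clock: 12.3
position: [0.5426, 0.0654, 0.1588]
ee_rot: [0.001, 0.82, 0.572, 0.002]
contact_force: [-0.4, 0.5, -4.8]
width: 0.0091
gripper_force: 89.2
```

Emit:
send_rows(
  increments=[
    {"gripper": 1,"linear": [0,0,0.0005],"delta_rot": [0,0,0]},
    {"gripper": 1,"linear": [0,0,0.001],"delta_rot": [0,0,0]},
    {"gripper": 1,"linear": [0,0,0.0015],"delta_rot": [0,0,0]},
    {"gripper": 1,"linear": [0,0,0.002],"delta_rot": [0,0,0]},
    {"gripper": 1,"linear": [0,0,0.0025],"delta_rot": [0,0,0]},
    {"gripper": 1,"linear": [0,0,0.003],"delta_rot": [0,0,0]},
    {"gripper": 1,"linear": [0,0,0.0035],"delta_rot": [0,0,0]},
    {"gripper": 1,"linear": [0,0,0.004],"delta_rot": [0,0,0]},
  ],
)

```text
clock: 13.1
position: [0.5407, 0.0654, 0.161]
ee_rot: [0.0, 0.82, 0.572, -0.0]
contact_force: [-0.2, -0.4, -3.8]
width: 0.0088
gripper_force: 89.2
```

Emit:
send_rows(
  increments=[
    {"gripper": 1,"linear": [0,0,0.001],"delta_rot": [0,0,0]},
    {"gripper": 1,"linear": [0,0,0.002],"delta_rot": [0,0,0]},
    {"gripper": 1,"linear": [0,0,0.003],"delta_rot": [0,0,0]},
    {"gripper": 1,"linear": [0,0,0.004],"delta_rot": [0,0,0]},
    {"gripper": 1,"linear": [0,0,0.0045],"delta_rot": [0,0,0]},
    {"gripper": 1,"linear": [0,0,0.0045],"delta_rot": [0,0,0]},
    {"gripper": 1,"linear": [0,0,0.0045],"delta_rot": [0,0,0]},
  ],
)

```text
clock: 13.8
position: [0.5407, 0.0654, 0.1655]
ee_rot: [0.0, 0.82, 0.572, 0.0]
contact_force: [0.0, 0.2, -4.1]
width: 0.009
gripper_force: 89.2
```

```bash
python3 st.py
python3 - <<'E'
from h import *
a=grab('side')['pixels']
o=cv2.imread('pics/side0.png')
f=lambda I:cv2.resize(I[185:315,230:360],(400,400),interpolation=2)
cv2.imwrite('pics/c6.png',np.hstack([f(o),f(a)]))
E
```

```text
13.8 [0.5407 0.0654 0.1655] [ 0.   0.2 -4.1] [-0.014 -0.001 -0.009] 0.009045157831545267 89.18567061424255 [-0.007  0.292  1.703 -0.     1.146  0.345]
```

View pics/c6.png

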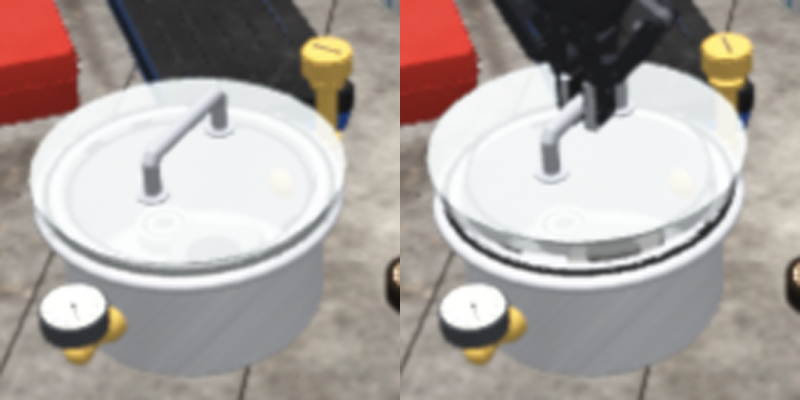

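The lid hangs level, about 16 mm above its seat: its front edge moved up roughly 7 px and the near handle post roughly 6.5 px. Only its weight (4 N) remains on the arm, the cap's slot is still at the turned angle, and the gauge and dark tape roll have not moved.

```bash
python3 -c "
from h import *
print(sign_off())"
```

```text
the job is handed in; nothing more can be done
None
```

I unscrewed the vent cap to about 2.4 rad, judged to be its stop by the slot angle and the drop in torque. I then pulled the lid free slowly and handed in with the arm holding it level, about 16 mm above its seat; the hand-in returned no verdict.

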